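Seat the milk pitcher and switch on its frother lane

ROBOT

A 7-joint arm with a two-finger parallel gripper is mounted at the origin on the work surface. World frame = base frame: x ahead of the robot, y to its left, z up, the work surface at z = 0. Lengths are in m, angles in rad, forces in N, time in s.
With the tool pointing down it reaches from about 0.4 to 0.85 m from the base axis. Payload 6.9 kg.
Tool frame: the origin (TCP) lies midway between the tips of the shut fingers; the grasp point (between the pads) lies behind it (ctrl.pinch_z is the z of the grasp point in the tool frame, in m); z points along the fingers, y is the line along which they close (so a half turn about z gives the same grasp; the last joint's range is limited). The gripper opens to 85 mm and grips with 20 to 120 N. Pads are 22 mm wide; open, the fingers measure 114 mm over their backs; the gripper's body (76 mm by 85 mm) begins 54 mm behind the grasp point. The pads swing forward as they close: fully open they stand 13 mm farther back than shut.
Start: joints at [-1.048, 0.507, -0.238, 1.5, 0.126, 1.149, -0.155], TCP at [0.253, 0.571, 0.204] pointing down, gripper open.
Joint ranges: [-3.08, 3.08], [-0.24, 2.05], [-1.43, 1.35], [0, 2.5], [-1.52, 4.66], [0.17, 1.96], [-2.89, 2.89]. Speed limits (rad/s): [2.39, 2.39, 3.14, 3.14, 3.14, 3.14, 3.14].

INTERFACE

Orientations are given as a unit quaternion [w, x, y, z].
In Python, from station import ctrl, get_state, vision, ticket, models gives the robot as it stands. Calls block until the motion is done:
- ctrl.movep(position, orientation): joint-space move of the TCP to a pose.
- ctrl.movel(position, frame=None, max_speed=0.15): straight line of the TCP; frame=None keeps the orientation; max_speed is the mean speed in m/s.
- ctrl.set_joints(angles): joint-space move.
- ctrl.ungrasp() and ctrl.close_gripper(force=None): open the fingers fully, or close them until they stop; force is the grip in N (None keeps the last).
- ctrl.pause(seconds).
- ctrl.ik(position, orientation): joint angles nearest the present ones, or None.
- get_state(): the state.
- vision.grab_frame(name): name is "scene" or "top" or "wrist"; returns (picture, depth): 420x560x3 uint8, blue, green, red; 420x560 float32, m along the optical axis (not along the pixel's ray), 0 where there is no reading.
- vision.camera_info(name): a dict with "mtx" (3x3 intrinsics, pixels), "dist_coeffs" ([k1, k2, p1, p2, k3] as OpenCV has them; the pictures are not rectified), "R" (3x3) and "t" (3): a world point X has camera coordinates R X + t; the wrist camera has in their place "hand_eye" (4x4, takes a point from camera to tool coordinates, whose origin is the TCP and whose axes are the flange's). Camera axes: x right, y down, z forward; pixel columns grow to the right and rows downward; lengths in m; the calibration is good to about 2 mm. A picture is of the moment at which its call begins: read the wrist's pose just before it. camera_info takes no time and is no camera call.
A pose or a line that the arm cannot do raises ctrl.Unreachable and nothing moves.
- ticket.close_job(): hands the job in, once; it reports no verdict.
Trained networks look in the newest picture that a camera, given by its name, has taken for a name from the list of things; names that differ only in an ending like _2 or _b are one class to them, and where a whole thing is asked for, a point or a joint stands for the part that bears it (a point fixed in the world has none). Each returns a list of dicts, best first, with "p" (0 to 1); they miss things now and then, are a little off and sometimes report something else, mostly with a low value. They report only what shows in the picture. A call takes as long as a camera call. They do not tell look-alikes from the thing itself.
- models.recognise(camera, target): "point" ([column, row] in pixels, amid what is visible of it).
- models.masks_of(camera, target): "mask" (420x560 bool, what is visible of it) and "point" ([column, row] in pixels, amid what is visible of it).
The state is a dict: "time": time; "qpos": joint angles; "qd": joint speeds; "tau": joint torques, N m; "tcp_pos": TCP position; "eef_rot": TCP orientation; "contact_force": force on the tool from outside, world axes, zero at the start; "wrist_torque": the same for the moment, N m; "width": finger opening in m.
Only numpy, scipy, OpenCV 4.12 (cv2) and the standard library are available. Lean on these libraries where they do the work, as an engineer would, in place of code of your own. Each camera call takes 0.05 s, during which the arm holds its last target. There are 200 camera calls.

TASK

Get the milk frothing: without picking it up, push the small steel pitcher that stands in one lane of the twin frother back along its lane until it is fully home against the rear stop, then flip the toggle lever beside that same lane away from you (to the back) so that it snaps over and stays there. Leave the other lane's lever off and the jug and everything else where they stand, and keep the pitcher upright.

Things in the scene. Friction and masses are not known exactly. Their poses are not given: they have to be found in the camera images.
- frother: twin milk-frother base fixed to the counter, x -130 to +130 mm, y -220 to +220. Origin: under its middle at counter height; x points from the open front (robot's side) to the back, within 13 deg of straight ahead; y left, z up. Two lanes along x, centre lines y +85 and -85. Rear stop of both: black housing's upright face at x +72, 60 mm high. Outside each lane a pod with a toggle lever
- home_left (a point): on the deck of the left lane, 12 mm above the counter: where the pitcher's origin is when fully home (frother frame x +34, y +85 mm, on the lane's centre line). The lane is 101 mm wide, open at the front (x -130) and above, with low side walls, tops 30 mm above the counter
- home_right (a point): on the deck of the right lane, 12 mm above the counter: where the pitcher's origin is when fully home (frother frame x +34, y -85 mm, on the lane's centre line). The lane is 101 mm wide, open at the front (x -130) and above, with low side walls, tops 30 mm above the counter
- pitcher: small steel milk pitcher upright in either lane, 60 to 110 mm short of home. 76 mm across the belly (8 to 50 mm above its bottom), neck 62 mm, 80 mm high, 0.2 to 0.4 kg, slides on the deck with 1 to 3 N. Wire handle reaches 66 mm from the axis along its own +y (roughly to the left), 30 to 74 mm above its bottom. Origin: centre of the underside
- jug: white plastic measuring jug standing in the other lane, 66 mm across at the foot, 76 at the mouth, 115 mm high, handle to 62 mm along its own +y. Origin: centre of the underside. Bystander
- lever_left (a joint): toggle lever outside the left lane, rad about a level axis along the frother's y: 0 = off, leaning 26 deg to the frother's -x (front), 0.9 = on, leaning 26 deg to +x. Pivot in the frother frame: x 0, y +192, z 50 mm. A spring holds it at either end and snaps it across past upright (0.45); about 3 N at the knob starts it
- lever_right (a joint): toggle lever outside the right lane, rad about a level axis along the frother's y: 0 = off, leaning 26 deg to the frother's -x (front), 0.9 = on, leaning 26 deg to +x. Pivot in the frother frame: x 0, y -192, z 50 mm. A spring holds it at either end and snaps it across past upright (0.45); about 3 N at the knob starts it
- lever_left_tip (a point): centre of the left lever's steel ball knob (18 mm across), 62 mm from the pivot: in the frother frame x -27 mm off, 0 upright, +27 mm on; height 106 mm at either end, 112 mm upright. Rod 9 mm thick. The pod under it is 50 mm high, 100 mm long (x), 50 mm wide (y)
- lever_right_tip (a point): centre of the right lever's steel ball knob (18 mm across), 62 mm from the pivot: in the frother frame x -27 mm off, 0 upright, +27 mm on; height 106 mm at either end, 112 mm upright. Rod 9 mm thick. The pod under it is 50 mm high, 100 mm long (x), 50 mm wide (y)
- tamper: steel coffee tamper, 53 mm diameter, 70 mm high, standing on the frother's rear housing. Origin: centre of the underside. Bystander
- big_pitcher: larger steel pitcher on the counter to the left of the frother, 95 mm across, 100 mm high, handle to 82 mm along its own +y. Origin: centre of the underside. Bystander
- cup_stack: stack of paper cups on the counter to the right of the frother, 78 mm across, 118 mm high. Origin: centre of the underside. Bystander
- milk_carton: milk carton, 70 by 70 mm, 204 mm high with its gable, on the counter at the left. Origin: centre of the underside. Bystander
- syrup: syrup bottle, 64 mm across, 190 mm high, at the right. Origin: centre of the underside. Bystander
Not all that is in view belongs to the job. Leave any orange or yellow look-alike of the pitcher alone.

How it is judged:
By the outcome, as a careful person would: the job done as asked, in the order asked, and still so for the second after the job is handed in, with the robot touching nothing.
It also fails if it takes over 42 s, if anything falls off the work surface, if the arm or the gripper's body presses on something with over 40 N, if the wrist force passes 120 N, or if a joint passes its speed limit or range.

## Working session

There is one attempt and no reset: what is moved stays moved. The work goes in short steps, each a Python script; the robot and the scene stay as the last script left them, time stands still between calls to the robot, and variables do not carry over. Pictures are saved under pics/ and viewed, on a budget of 10 in all, crops included, one or two more only if the job needs it, and the job is handed in when it is done.

```bash
mkdir -p pics; cat > h.py <<'E'
import numpy as np, cv2
from station import ctrl, get_state, vision, ticket, models
def world(cam,px,depth):
    c=vision.camera_info(cam); px=np.array(px,float).reshape(-1,1,2)
    n=cv2.undistortPoints(px,np.array(c["mtx"]),np.array(c["dist_coeffs"])).reshape(-1,2)
    d=np.array(depth).reshape(-1,1)
    P=np.c_[n*d,d]
    return (P-np.array(c["t"]))@np.array(c["R"])
E
python3 - <<'E'
from h import *
s=get_state();print(s["time"],s["tcp_pos"],s["eef_rot"],ctrl.pinch_z)
for cam in("top","scene"):
    im,d=vision.grab_frame(cam);cv2.imwrite(f"pics/{cam}0.png",im);np.save(f"{cam}_d.npy",d)
    for t in("pitcher","jug","frother","lever_left","lever_right","lever_left_tip","lever_right_tip","tamper"):
        for r in models.masks_of(cam,t)[:3]:
            m=r["mask"]&(d>0)
            if m.sum()<5: continue
            v,u=np.nonzero(m);W=world(cam,np.c_[u,v],d[m])
            print(cam,t,round(r["p"],2),np.round(r["point"]),m.sum(),np.median(W,0).round(3),W.min(0).round(3),W.max(0).round(3))
E
```

```text
0.0 [0.25289041 0.57094595 0.20274208] [-1.55570059e-04  2.06891198e-01  9.78363561e-01 -8.66854695e-04] -0.0187
top pitcher 0.88 [344. 288.] 670 [ 0.311 -0.219  0.027] [ 0.254 -0.265 -0.002] [ 0.355 -0.18   0.089]
top pitcher 0.75 [260. 235.] 588 [0.47 0.03 0.02] [ 0.434 -0.013  0.008] [0.51  0.087 0.098]
top pitcher 0.73 [187. 283.] 651 [0.327 0.258 0.036] [ 0.264  0.215 -0.004] [0.371 0.287 0.085]
top jug 0.88 [324. 236.] 612 [ 0.477 -0.151  0.027] [ 0.439 -0.182  0.01 ] [ 0.51  -0.088  0.131]
top jug 0.39 [294. 208.] 11565 [ 0.538 -0.06   0.025] [ 0.389 -0.288 -0.005] [0.676 0.171 0.129]
top frother 0.82 [293. 209.] 11636 [ 0.539 -0.06   0.024] [ 0.389 -0.298 -0.006] [0.673 0.171 0.13 ]
top lever_left 0.45 [226. 220.] 56 [0.514 0.134 0.107] [0.5   0.127 0.05 ] [0.536 0.146 0.116]
top lever_right 0.63 [358. 219.] 51 [ 0.498 -0.246  0.109] [ 0.486 -0.253  0.051] [ 0.522 -0.239  0.115]
top lever_right 0.37 [437. 179.] 786 [ 0.625 -0.469  0.119] [ 0.6   -0.588 -0.005] [ 0.69  -0.45   0.193]
top lever_left_tip 0.47 [226. 219.] 42 [0.511 0.133 0.111] [0.5   0.127 0.065] [0.532 0.14  0.
[... 1009 characters left out ...]
4 [320. 214.] 56 [0.524 0.133 0.086] [0.511 0.128 0.054] [0.541 0.138 0.113]
scene lever_right 0.37 [209. 201.] 58 [ 0.508 -0.25   0.083] [ 0.494 -0.256  0.053] [ 0.527 -0.244  0.115]
scene lever_left_tip 0.59 [321. 208.] 42 [0.516 0.132 0.102] [0.378 0.116 0.001] [0.525 0.138 0.114]
scene lever_left_tip 0.37 [260. 233.] 6310 [ 0.609 -0.061  0.033] [ 0.367 -0.3   -0.005] [0.674 0.164 0.124]
scene lever_right_tip 0.53 [206. 205.] 58 [ 0.508 -0.25   0.083] [ 0.494 -0.256  0.053] [ 0.527 -0.244  0.115]
scene lever_right_tip 0.18 [320. 208.] 26 [0.518 0.133 0.104] [0.511 0.129 0.061] [0.537 0.138 0.113]
scene tamper 0.76 [283. 239.] 327 [0.646 0.038 0.08 ] [0.502 0.002 0.009] [0.664 0.063 0.13 ]
```

```bash
python3 - <<'E'
import cv2,numpy as np
a=cv2.imread("pics/top0.png")[150:320,170:390];b=cv2.imread("pics/scene0.png")
cv2.imwrite("pics/a.png",cv2.resize(a,None,fx=3.6,fy=3.5,interpolation=2))
cv2.imwrite("pics/b.png",cv2.resize(b[150:300,170:390],None,fx=3.6,fy=3.6,interpolation=2))
E
```

```text
(no output)
```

View pics/a.png

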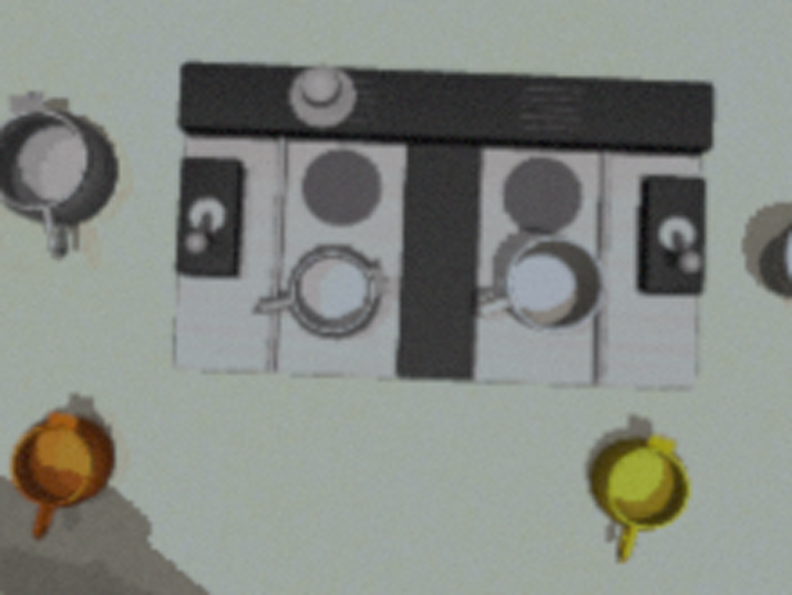

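View pics/b.png

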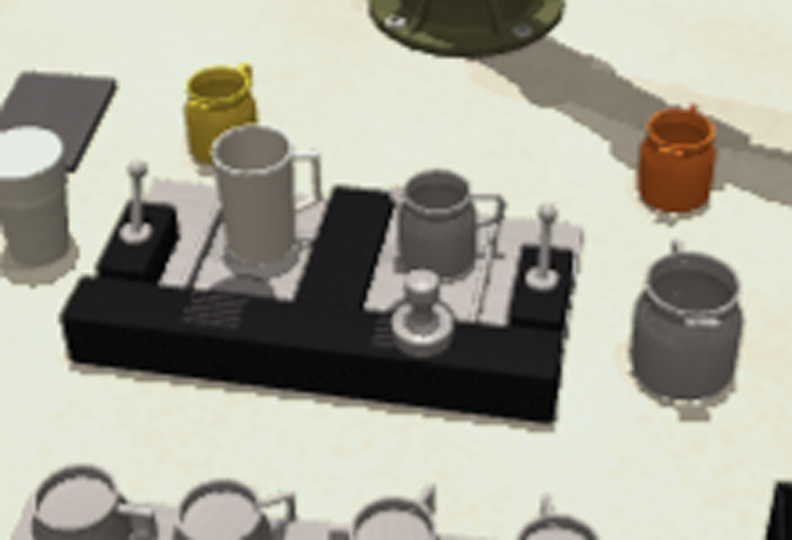

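Pitcher stands in the left lane at crop (335,290), with its handle to the left. The left lever at (197,240) leans to the front (off), and the jug is in the right lane. Next: fit the frother pose and check IK.

```bash
python3 - <<'E'
from h import *
from scipy.optimize import least_squares
im,d=vision.grab_frame("top")
def pts(t,k=0):
    r=models.masks_of("top",t)[k]; m=r["mask"]&(d>0); v,u=np.nonzero(m); return world("top",np.c_[u,v],d[m])
W=pts("frother")
H=W[(abs(W[:,2]-.06)<.006)&(W[:,0]>.57)]
r=cv2.minAreaRect((H[:,:2]*1000).astype(np.float32));print("housing",len(H),r)
for t in("milk_carton","big_pitcher","syrup","cup_stack"):
    try: P=pts(t);print(t,np.median(P,0).round(3),P.min(0).round(3),P.max(0).round(3))
    except IndexError: print(t,"none")
rs=models.masks_of("top","pitcher")
for q in rs:
    if abs(q["point"][0]-260)<15:
        m=q["mask"]&(d>0);v,u=np.nonzero(m);P=world("top",np.c_[u,v],d[m])
        R=P[P[:,2]>.083];print("rim",len(R),R.min(0),R.max(0))
        f=lambda p:np.hypot(R[:,0]-p[0],R[:,1]-p[1])-.030
        s=least_squares(f,[.472,.026],loss="soft_l1",f_scale=.003);print(s.x)
        h=R[np.hypot(*(R[:,:2]-s.x).T)>.04];print("far",h.round(3).tolist())
th=np.radians(-3)
for y in(.0,):
  for p in([.38,.03,.036],[.40,.03,.036],[.40,.03,.2],[.48,.13,.085],[.55,.13,.085]):
    for yaw in (th,th+np.pi/2,th-np.pi/2):
        q=[0,np.cos(yaw/2),np.sin(yaw/2),0]
        j=ctrl.ik(p,q);print(p,round(yaw,2),None if j is None else np.round(j,2))
E
```

```text
housing 2540 ((628.0626831054688, -61.492828369140625), (86.18333435058594, 435.1027526855469), 2.0226612091064453)
milk_carton [0.623 0.484 0.145] [ 0.591  0.466 -0.004] [0.707 0.637 0.207]
big_pitcher [0.58 0.27 0.04] [ 0.504  0.216 -0.002] [0.629 0.311 0.104]
syrup [ 0.625 -0.468  0.12 ] [ 0.6   -0.558 -0.006] [ 0.689 -0.45   0.194]
cup_stack [ 0.495 -0.352  0.117] [ 0.459 -0.441 -0.005] [ 0.549 -0.32   0.123]
rim 143 [ 0.43934821 -0.01003536  0.08324968] [0.50155305 0.08373932 0.09704571]
[0.47010993 0.02890725]
far [[0.484, -0.01, 0.093], [0.482, -0.01, 0.092], [0.462, 0.075, 0.086], [0.462, 0.072, 0.086], [0.462, 0.069, 0.085], [0.459, 0.084, 0.083], [0.459, 0.081, 0.085], [0.459, 0.078, 0.086], [0.459, 0.075, 0.09], [0.459, 0.072, 0.086], [0.459, 0.069, 0.084], [0.456, 0.084, 0.086], [0.456, 0.081, 0.084], [0.456, 0.078, 0.084]]
[0.38, 0.03, 0.036] -0.05 [-0.43  0.44  0.4   2.33 -0.41  0.43 -1.31]
[0.38, 0.03, 0.036] 1.52 [-0.23  0.41  0.12  2.33 -0.13  0.4  -0.06]
[0.38, 0.03, 0.036] -1.62 [ 0.24  0.44 -0.53  2.32  0.49  0.48  2.4 ]
[0.4, 0.03, 0.036] -0.05 [-0.41  0.46  0.39  2.28 -0.39  0.46 -1.33]
[0.4, 0.03, 0.036] 1.52 [-0.23  0.43  0.13  2.28 -0.13  0.43 -0.05]
[0.4, 0.03, 0.036] -1.62 [ 0.25  0.47 -0.54  2.28  0.49  0.51  2.41]
[0.4, 0.03, 0.2] -0.05 [-0.63  0.19  0.6   2.05 -0.13  0.94 -1.59]
[0.4, 0.03, 0.2] 1.52 [-0.36  0.17  0.26  2.05 -0.05  0.93 -0.12]
[0.4, 0.03, 0.2] -1.62 [ 0.17  0.17 -0.36  2.04  0.07  0.94  2.86]
[0.48, 0.13, 0.085] -0.05 [-0.62  0.49  0.45  2.   -0.31  0.72 -1.6 ]
[0.48, 0.13, 0.085] 1.52 [-0.42  0.45  0.15  2.   -0.1   0.7  -0.26]
[0.48, 0.13, 0.085] -1.62 [ 0.11  0.5  -0.62  1.99  0.41  0.78  2.34]
[0.55, 0.13, 0.085] -0.05 [-0.57  0.58  0.46  1.82 -0.34  0.82 -1.56]
[0.55, 0.13, 0.085] 1.52 [-0.37  0.54  0.15  1.82 -0.11  0.79 -0.22]
[0.55, 0.13, 0.085] -1.62 [ 0.12  0.59 -0.63  1.82  0.44  0.88  2.38]
```

```bash
python3 - <<'E'
from h import *
im,d=vision.grab_frame("top")
v,u=np.mgrid[100:330,150:420];v=v.ravel();u=u.ravel();k=d[v,u]>0;u,v=u[k],v[k]
W=world("top",np.c_[u,v],d[v,u]);g=im[v,u].max(1)
H=W[(g<75)&(W[:,2]>.045)&(W[:,2]<.07)&(W[:,0]>.56)&(W[:,0]<.7)&(W[:,1]>-.3)&(W[:,1]<.18)]
ys=np.arange(-.26,.14,.01);F=[];B=[]
for y in ys:
    s=H[abs(H[:,1]-y)<.005,0]
    if len(s)>10: F.append((y,np.percentile(s,2)));B.append((y,np.percentile(s,98)))
for n,A in(("front",F),("back",B)):
    A=np.array(A);l=cv2.fitLine(A.astype(np.float32),cv2.DIST_HUBER,0,.001,.001).ravel()
    print(n,np.degrees(np.arctan2(l[1],l[0])),"x at y=-.06:",l[3]+(-.06-l[2])*l[1]/l[0], np.percentile(abs((A[:,1]-l[3])-(A[:,0]-l[2])*l[1]/l[0]),[50,90]))
print("y ends",np.percentile(H[:,1],[.5,99.5]))
E
```

```text
front 4.3527412 x at y=-.06: 0.5983887 [0.00389523 0.02386852]
back 2.2758808 x at y=-.06: 0.65488446 [0.0006779 0.0013142]
y ends [-0.27705779  0.15501863]
```

```bash
cat >> h.py <<'E'
YAW=-0.0436; O=np.array([.528,-.058])
Q=[0,np.cos(YAW/2),np.sin(YAW/2),0]
def fw(x,y,z):
    c,s=np.cos(YAW),np.sin(YAW); return [O[0]+c*x-s*y,O[1]+s*x+c*y,z]
def wf(p):
    c,s=np.cos(YAW),np.sin(YAW); a,b=p[0]-O[0],p[1]-O[1]; return np.round([c*a+s*b,-s*a+c*b],4)
def rep(n=""):
    s=get_state();print(n,round(s["time"],2),wf(s["tcp_pos"]),round(s["tcp_pos"][2],4),np.round(s["contact_force"],1));return s
E
python3 - <<'E'
from h import *
ctrl.close_gripper(); rep("closed")
ctrl.movep(fw(-.145,.085,.2),Q); rep("over")
ctrl.movel(fw(-.145,.085,.038),max_speed=.15); rep("down")
ctrl.movel(fw(-.105,.085,.038),max_speed=.06); rep("near")
im,d=vision.grab_frame("scene");cv2.imwrite("pics/c.png",cv2.resize(im[150:300,170:390],None,fx=3.6,fy=3.6,interpolation=2))
E
```

```text
closed 2.07 [-0.3021  0.6169] 0.2036 [ 0.6  0.8 -0.1]
over 4.07 [-0.1447  0.0858] 0.2 [-0.1 -0.2  0.3]
down 5.3 [-0.1446  0.085 ] 0.0384 [ 0.5 -0.4  0.7]
near 6.12 [-0.1051  0.0849] 0.0379 [-0.7 -0.5  0.4]
```

View pics/c.png

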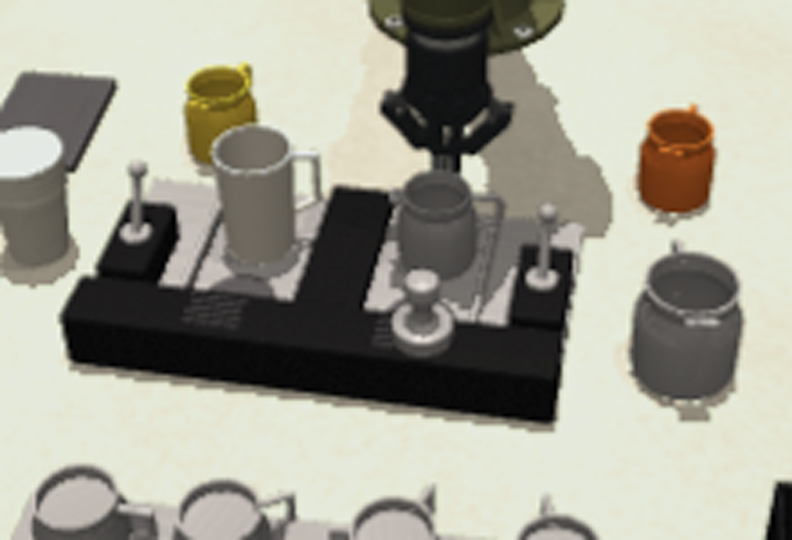

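The fingers at (445,165) are centred just in front of the pitcher, clear of its rim. I'll push now and watch the force.

```bash
python3 - <<'E'
from h import *
ctrl.movel(fw(-.035,.085,.038),max_speed=.06); rep()
x=-.035
while x<.0:
    x+=.003; ctrl.movel(fw(x,.085,.038),max_speed=.03); s=rep(round(x,3))
    if s["contact_force"][0]<-8: break
im,d=vision.grab_frame("top");cv2.imwrite("pics/d.png",cv2.resize(im[150:320,170:390],None,fx=3.6,fy=3.5,interpolation=2))
E
```

```text
7.48 [-0.0348  0.085 ] 0.0381 [-1.   0.  -0.3]
-0.032 7.73 [-0.0319  0.0851] 0.038 [-2.4  0.1  0.2]
-0.029 7.98 [-0.0287  0.085 ] 0.038 [-1.5  0.2  0.8]
-0.026 8.23 [-0.0256  0.085 ] 0.038 [-2.5 -0.1 -0.5]
-0.023 8.48 [-0.0226  0.085 ] 0.038 [-0.5 -0.5  0.9]
-0.02 8.73 [-0.0196  0.085 ] 0.038 [-1.5 -0.2 -0.2]
-0.017 8.98 [-0.0166  0.085 ] 0.038 [-1.9 -0.4  0.6]
-0.014 9.23 [-0.0136  0.085 ] 0.038 [-0.8 -0.8  0.5]
-0.011 9.48 [-0.011  0.085] 0.0379 [-2.5 -0.6  1.2]
-0.008 9.73 [-0.0107  0.085 ] 0.0378 [-9.9  0.3  6.6]
```

View pics/d.png

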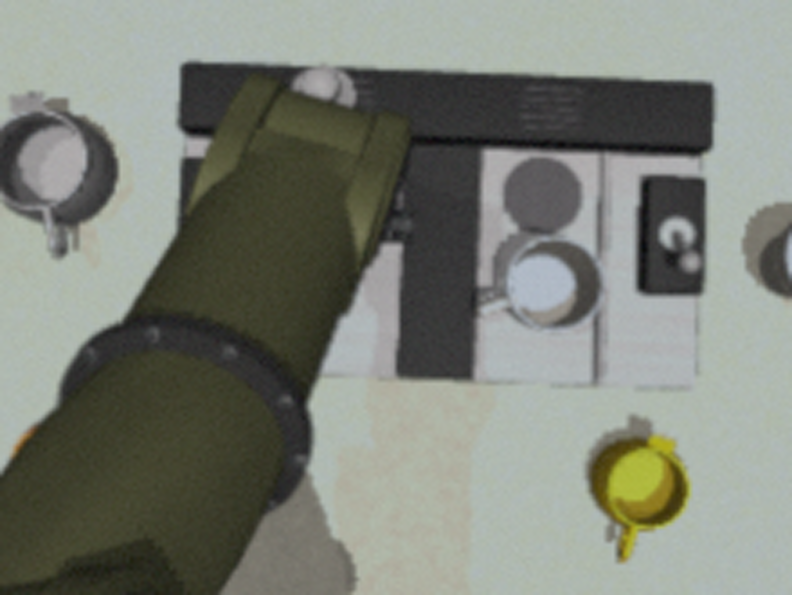

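Hard contact (about 10 N) came at the expected place. Next I'll back off, take a check picture, and do the lever.

```bash
python3 - <<'E'
from h import *
ctrl.movel(fw(-.06,.085,.038),max_speed=.1)
ctrl.movel(fw(-.075,.085,.2),max_speed=.2); 
ctrl.movel(fw(-.075,.192,.2),max_speed=.15); rep("over lever")
im,d=vision.grab_frame("scene");cv2.imwrite("pics/e.png",cv2.resize(im[150:300,170:390],None,fx=3.6,fy=3.6,interpolation=2))
for r in models.masks_of("scene","pitcher"):
    if abs(r["point"][0]-295)<25:
        m=r["mask"]&(d>0);v,u=np.nonzero(m);P=world("scene",np.c_[u,v],d[m]);F=np.array([wf(p) for p in P])
        k=(P[:,2]>.03)&(P[:,2]<.06);print(r["p"],r["point"],"back x pct",np.percentile(F[k,0],[50,90,98]),"y",np.percentile(F[k,1],[5,95]))
for r in models.masks_of("scene","lever_left_tip")[:1]:
    m=r["mask"]&(d>0);v,u=np.nonzero(m);P=world("scene",np.c_[u,v],d[m]);P=P[P[:,2]>.098];print(r["p"],r["point"],wf(np.median(P,0)),P[:,2].max())
E
```

```text
over lever 12.28 [-0.0751  0.1908] 0.1998 [ 1.   0.2 -0.1]
0.88 [286.1, 222.1] back x pct [0.0068  0.0573  0.06578] y [0.05854 0.12324]
0.61 [321.0, 211.2] [-0.0191  0.1899] 0.1136594524804899
```

View pics/e.png

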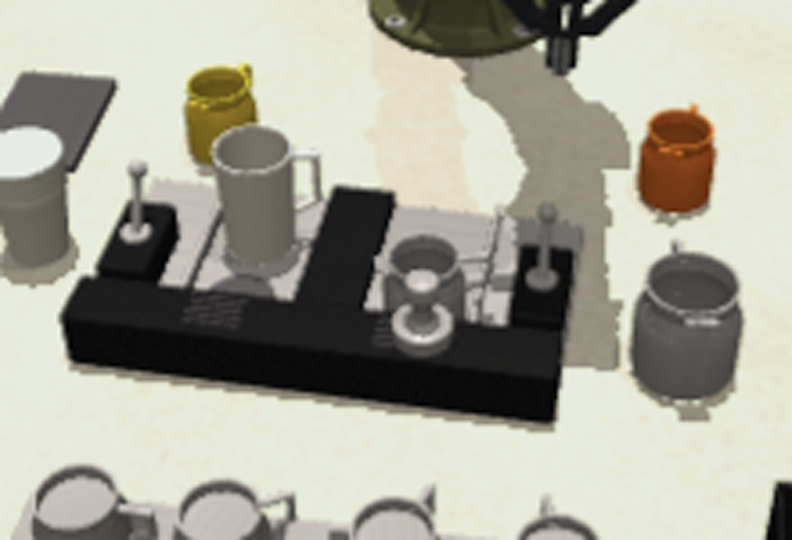

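The pitcher at (425,275) is upright and back at the stop, behind the tamper. I'll check its rim from the top before doing the lever.

```bash
cat >> h.py <<'E'
def pit():
    from scipy.optimize import least_squares
    im,d=vision.grab_frame("top")
    v,u=np.mgrid[150:320,170:390];v=v.ravel();u=u.ravel();k=d[v,u]>0;u,v=u[k],v[k]
    P=world("top",np.c_[u,v],d[v,u]);F=np.array([O@[[1,0],[0,1]] for _ in [0]]);c,s=np.cos(YAW),np.sin(YAW)
    a,b=P[:,0]-O[0],P[:,1]-O[1];x,y=c*a+s*b,-s*a+c*b
    k=(P[:,2]>.083)&(P[:,2]<.1)&(np.hypot(x-.034,y-.085)<.045);x,y=x[k],y[k]
    r=least_squares(lambda p:np.hypot(x-p[0],y-p[1])-.030,[.03,.085],loss="soft_l1",f_scale=.003)
    print("rim",k.sum(),r.x.round(4)); return im
E
python3 - <<'E'
from h import *
im=pit();cv2.imwrite("pics/f.png",cv2.resize(im[150:320,170:390],None,fx=3.6,fy=3.5,interpolation=2))
E
```

```text
rim 136 [0.0338 0.0883]
```

View pics/f.png

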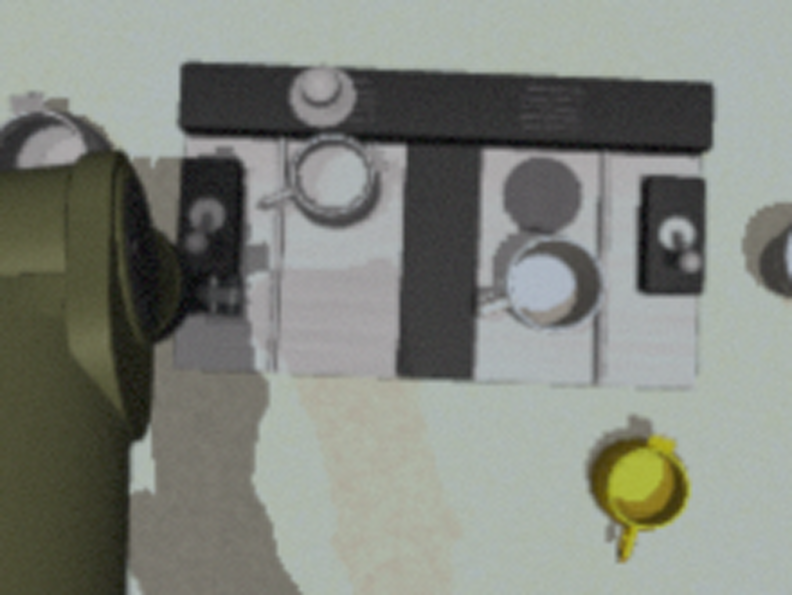

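Rim fit: x 33.8 mm against a home of 34, so the pitcher is home. Now the lever.

```bash
python3 - <<'E'
from h import *
ctrl.movel(fw(-.075,.192,.098),max_speed=.12); rep("down")
ctrl.movel(fw(-.045,.192,.098),max_speed=.08); rep()
for x in(-.03,-.015,-.005,.004,.009):
    ctrl.movel(fw(x,.192,.098),max_speed=.05); s=rep(x)
    if abs(s["contact_force"][0])>15: break
ctrl.movel(fw(-.075,.192,.11),max_speed=.12)
ctrl.movel(fw(-.13,.192,.25),max_speed=.2)
ctrl.movep([.3,.45,.3],Q); rep("away")
im=pit();cv2.imwrite("pics/g.png",cv2.resize(im[150:320,170:390],None,fx=3.6,fy=3.5,interpolation=2))
for c in("top","scene"):
    im,d=vision.grab_frame(c)
    for r in models.masks_of(c,"lever_left_tip")[:1]:
        m=r["mask"]&(d>0);v,u=np.nonzero(m);P=world(c,np.c_[u,v],d[m]);P=P[P[:,2]>.098];print(c,r["p"],r["point"],wf(np.median(P,0)) if len(P) else 0)
cv2.imwrite("pics/i.png",cv2.resize(im[150:300,170:390],None,fx=3.6,fy=3.6,interpolation=2))
E
```

```text
down 13.48 [-0.0745  0.192 ] 0.0985 [-0.3  0.   0.4]
 14.01 [-0.0451  0.1918] 0.098 [ 0.7  0.3 -0.6]
-0.03 14.46 [-0.0299  0.1919] 0.0979 [-0.6 -0.1  0.5]
-0.015 14.91 [-0.0148  0.1919] 0.0979 [ 0.1 -0.2 -1. ]
-0.005 15.26 [-0.0047  0.1919] 0.0979 [ 0.8  0.1 -0.6]
0.004 15.59 [0.0043 0.1919] 0.0979 [0.  0.1 0.2]
0.009 15.84 [0.0093 0.1919] 0.098 [-0.   0.3 -1. ]
away 18.86 [-0.2485  0.4961] 0.2997 [ 0.5 -0.2  0.3]
rim 142 [0.0337 0.0885]
top 0.37 [401.4, 221.2] [-0.0178 -0.3002]
scene 0.63 [320.9, 216.0] [-0.0183  0.1896]
```

View pics/g.png

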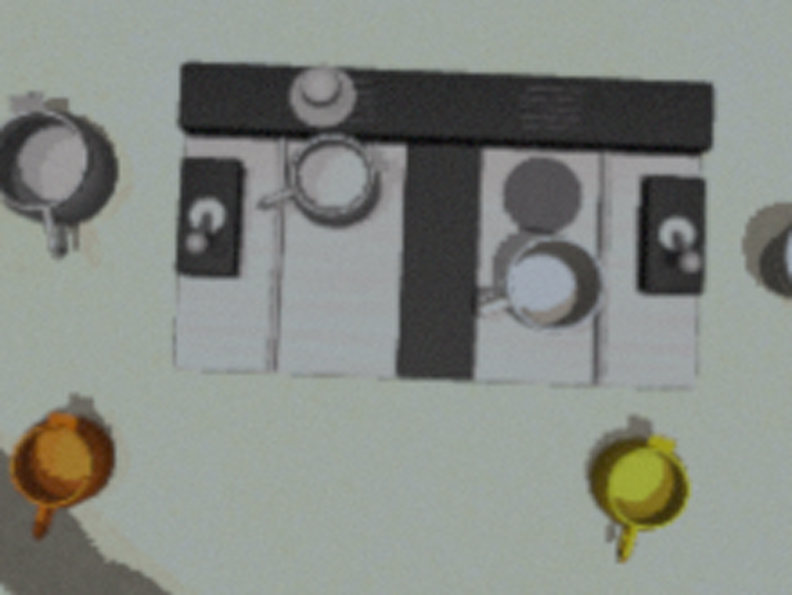

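View pics/i.png

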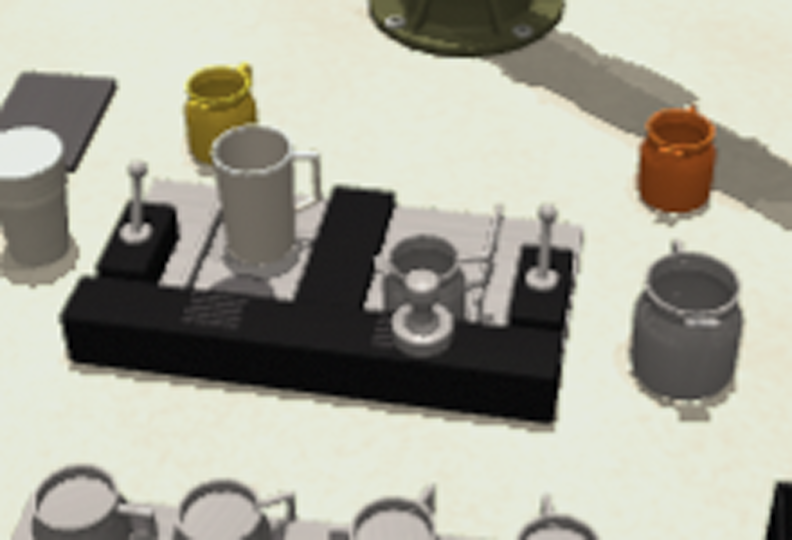

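The lever is still off, at crop (547,212) and scene (321,216), and no force registered, so the fingers may have missed it. I'll check the projections and the finger state, then look mid-push.

```bash
python3 - <<'E'
from h import *
print(get_state()["width"],ctrl.pinch_z)
def proj(cam,p):
    c=vision.camera_info(cam);return cv2.projectPoints(np.array([p],float),cv2.Rodrigues(np.array(c["R"]))[0],np.array(c["t"]),np.array(c["mtx"]),np.array(c["dist_coeffs"]))[0].ravel()
for n,p in(("tcp f",fw(-.075,.191,.2)),("knob",fw(-.027,.192,.106)),("pivot",fw(0,.192,.05)),("pod-in",fw(0,.167,.05)),("knobR",fw(-.027,-.192,.106))):
    for cam,o in(("top",(170,150)),("scene",(170,150))):
        print(n,cam,((proj(cam,p)-o)*[3.6,3.5 if cam=="top" else 3.6]).round())
ctrl.movep(fw(-.075,.192,.13),Q)
ctrl.movel(fw(-.045,.192,.098),max_speed=.1);rep()
ctrl.movel(fw(-.028,.192,.098),max_speed=.05);rep()
for cam in("scene","top"):
    im,d=vision.grab_frame(cam);cv2.imwrite(f"pics/j{cam}.png",im)
a=cv2.imread("pics/jscene.png")[150:260,270:380];b=cv2.imread("pics/jtop.png")[160:270,180:290]
cv2.imwrite("pics/j.png",cv2.resize(np.hstack([a,b]),None,fx=3.6,fy=3.6,interpolation=2))
E
```

```text
0.0004350979629050281 -0.0187
tcp f top [174. 296.]
tcp f scene [558.  92.]
knob top [195. 240.]
knob scene [548. 209.]
pivot top [206. 214.]
pivot scene [541. 276.]
pod-in top [237. 215.]
pod-in scene [514. 272.]
knobR top [689. 262.]
knobR scene [138. 164.]
 21.15 [-0.0452  0.1919] 0.0978 [ 0.1 -0.1  0.5]
 21.64 [-0.0279  0.1919] 0.098 [ 0.1 -0.4  0.8]
```

View pics/j.png

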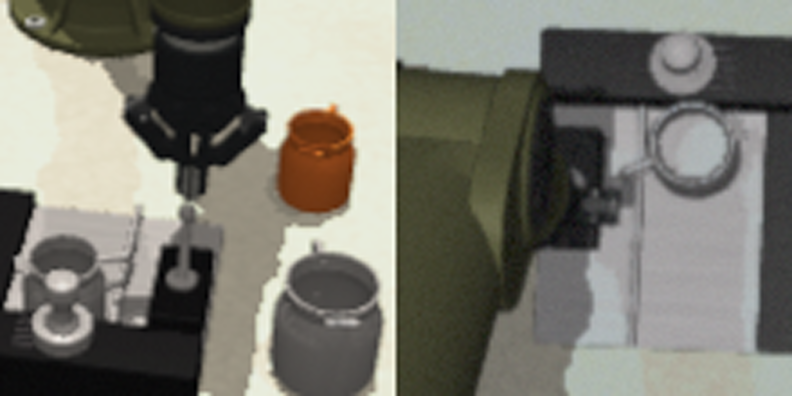

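Mid-push picture: the real fingertips (about (190,193)) sit just above the knob (187,212), roughly 15–20 mm higher than the nominal TCP. They passed over it without touching. I'll retry lower.

```bash
python3 - <<'E'
from h import *
ctrl.movel(fw(-.07,.192,.1),max_speed=.1)
ctrl.movel(fw(-.07,.192,.078),max_speed=.1);rep()
for x in(-.045,-.035,-.028,-.022,-.016,-.010,-.005,0.0):
    ctrl.movel(fw(x,.192,.078),max_speed=.05); s=rep(x)
    if s["contact_force"][0]<-12: break
im,d=vision.grab_frame("scene");cv2.imwrite("pics/k.png",cv2.resize(im[150:260,270:380],None,fx=3.6,fy=3.6,interpolation=2))
E
```

```text
22.68 [-0.0698  0.1917] 0.0777 [0.5 0.5 0.8]
-0.045 23.32 [-0.0455  0.1921] 0.078 [-4.1  0.1  3.1]
-0.035 23.68 [-0.0351  0.1917] 0.078 [-2.8 -1.   2.9]
-0.028 23.97 [-0.0274  0.192 ] 0.0779 [-1.5  0.2  0.7]
-0.022 24.23 [-0.0211  0.192 ] 0.078 [-0.   0.8  0. ]
-0.016 24.5 [-0.0154  0.1919] 0.078 [-0.5  0.8  0.4]
-0.01 24.77 [-0.0096  0.1919] 0.078 [0.3 0.7 0.1]
-0.005 25.02 [-0.0047  0.192 ] 0.078 [-0.5  0.2  0. ]
0.0 25.27 [0.0003 0.1919] 0.078 [ 0.2  0.2 -0.5]
```

View pics/k.png

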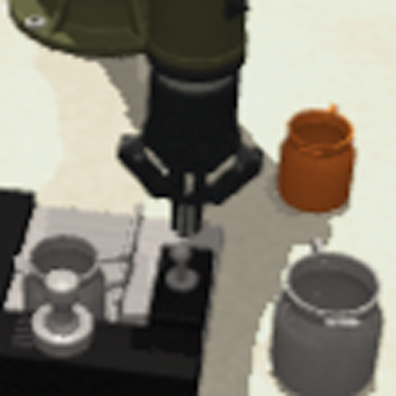

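The lever snapped over: the force rose to 4 N, then dropped to 0, and the knob at (180,252) now leans back. I'll retreat and verify.

```bash
python3 - <<'E'
from h import *
ctrl.movel(fw(-.08,.192,.078),max_speed=.12)
ctrl.movel(fw(-.13,.192,.25),max_speed=.2)
ctrl.movep([.3,.45,.3],Q); rep("away")
im=pit();a=im[150:320,170:390]
im,d=vision.grab_frame("scene");b=im[150:300,170:390]
cv2.imwrite("pics/l.png",cv2.resize(np.vstack([a,b]),None,fx=1.85,fy=1.85,interpolation=2))
E
```

```text
away 28.43 [-0.2485  0.4961] 0.2998 [-0.7  0.4  1.7]
rim 137 [0.0338 0.0884]
```

View pics/l.png

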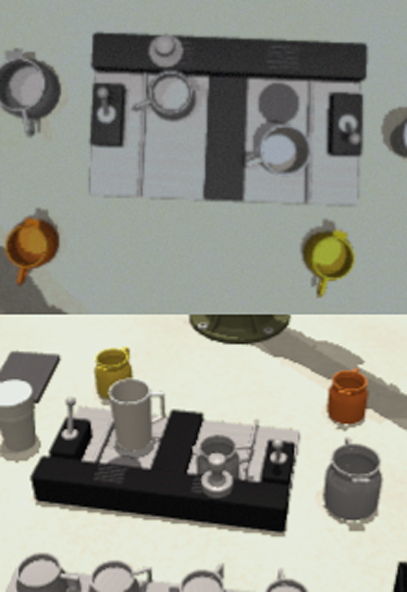

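The left lever leans back (knob at (102,93), pivot at (105,113)). The right lever is still off, the pitcher is home, and everything else is where it was.

```bash
python3 -c "
from h import *
print(ticket.close_job())"
```

```text
the job is handed in; nothing more can be done
None
```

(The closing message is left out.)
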